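# Screw down the microplate press

### The job

Slide the microplate carrier into the screw press until it is fully home against the back stop. Then wind the press down by its T-handle, clockwise from above, half a turn at a time on alternate ends of the bar, until the screw comes up solid; nip it up firmly there for a moment without overtightening, and let go. Leave the other things on the bench as they are.

Things in the scene. Friction and masses are not known exactly. Their poses are not given: they have to be found in the camera images.
- press: Grey and aluminium screw press fixed to the bench, base 215 x 210 x 14 mm. Origin: on the bench under the screw's vertical axis; x points in from the open front, z up. Two columns at y = +-92 mm, 22 mm wide, 36 mm deep; cross beam 44 mm deep (x), heights 105 to 127 mm, with a brass boss of radius 20 mm up to 139 mm. The carrier slides in along +x.
- stop (a point): On the press: middle of the back stop's face, at x = +50, height 23 mm in the press's frame. Two guide rails lead to it (inner faces at y = +-68 mm, tops 24 mm above the bench, from x = -85 mm).
- fin (a point): On the loose carrier (about 0.4 kg): middle of its upright aluminium fin, 40 mm long (x), 14 mm thick (y), its top 20 mm above this point, which is 50 mm above the bench. Axes as the press's. Home when it is 158 mm in front of the stop (x = -108 mm in the press's frame); it starts 30 to 55 mm short of that, between the rails with 2 mm play each side.
- plate (a point): Middle of the top of the white 96-well microplate (126 x 85 mm) that is fixed on the carrier's tray (100 mm in x, 132 mm in y, 6 mm thick): 34.5 mm above the bench, 108 mm behind the fin's middle, so under the screw's axis when home.
- hub (a point): Middle of the T-handle, on the screw's axis, 190 mm above the bench. Horizontal steel bar along this frame's x, 13 mm in diameter, 117 mm long, through a hub of radius 14 mm, height 26 mm. It does not rise or sink as it turns. Clockwise from above lowers the platen.
- bar_a (a point): Point on one arm of the bar, on its centre line 42 mm from the screw's axis: where to take hold.
- bar_b (a point): The same on the other arm, 42 mm from the axis; the two arms look alike.
- tee (a joint): Spring twist of the T-handle on its screw, rad, positive when pushed clockwise from above; 2.5 N m/rad, so it shows the torque. Running screw: about 0.12 N m (3 N at 42 mm). Firmly nipped up: 0.35 N m or more (0.14 rad, 8.3 N at 42 mm) held a moment at the solid stop. Over 0.80 N m (0.32 rad, 19 N at 42 mm) either way: overtightened. Springs back to 0 when let go.
- platen: Aluminium platen 70 x 110 x 10 mm under the beam, origin at the centre of its underside, sprung (4 N/mm) below the screw, which lowers it 10 mm a turn and stays where it is left. It takes 3.8 to 6.3 rad of turning from the start to the screw's solid stop, felt as a sudden rise of torque; by then the platen presses the plate with 10 N or more.
- tip_box: Bystander: dark blue box of amber pipette tips, 80 x 118 x 55 mm; origin under its centre.
- wipes: Bystander: green and white carton of wipes, 120 x 120 x 80 mm; origin under its centre.
- buffer: Bystander: bottle 66 mm in diameter, 130 mm tall; origin under its centre.
- tube_rack: Bystander: grey tube rack, 60 x 130 x 35 mm; origin under its centre.
- dish: Bystander: closed Petri dish, 90 mm in diameter, 15 mm tall; origin under its centre.
- pen: Bystander: white marker pen with a blue cap, lying on the bench, 16 mm in diameter, 130 mm long along its x; origin under its centre.
There are look-alikes about, which are no part of the job. There is more than one size of the part that bears fin; the job needs the smallest.

How it is judged:
By the outcome, as a careful person would: the job done as asked, in the order asked, and still so for the second after the job is handed in, with the robot touching nothing.
It also fails if it takes over 72 s, if anything falls off the work surface, if the arm or the gripper's body presses on something with over 40 N, if the wrist force passes 120 N, or if a joint passes its speed limit or range.

### The arm

A 6-joint arm with a two-finger parallel gripper is mounted at the origin on the work surface. World frame = base frame: x ahead of the robot, y to its left, z up, the work surface at z = 0. Lengths are in m, angles in degrees, forces in N, time in s.
With the tool pointing down it reaches from about 0.35 to 0.975 m from the base axis. Payload 4.9 kg.
Tool frame: the origin (TCP) lies at the very end of the fingers, on their centre line; the grasp point (between the pads) lies 19 mm behind it; z points along the fingers, y is the line along which they close (so a half turn about z gives the same grasp; the last joint's range is limited). The gripper opens to 85 mm and grips with 20 to 120 N. Pads are 22 mm wide; open, the fingers measure 114 mm over their backs; the gripper's body (76 mm by 85 mm) begins 54 mm behind the grasp point. The pads swing forward as they close: fully open they stand 13 mm farther back than shut.
Start: joints at [64.057, 3.019, 92.412, -0, 84.569, -6.818], TCP at [0.205, 0.59, 0.231] pointing down, gripper open.
Joint ranges: [-172.51, 172.51], [-57.92, 126.97], [3.15, 148.05], [-58.71, 238.71], [5.1, 150.11], [-179.66, 179.66]. Speed limits (degrees/s): [147.25, 147.25, 180, 180, 180, 180].

### API

Orientations are given as [roll, pitch, yaw] about the fixed x, y, z axes, in that order (R = Rz(yaw) Ry(pitch) Rx(roll)).
In Python, from bench import manip, viewer gives the robot as it stands.
- The arm moves only by the tool arm_command, never from a script. Its argument "commands" is a list of rows, each a list of 3 entries, a list of its own where there are three numbers: the shift along the tool's x, y, z in m, then the turn about the tool's z in rad, then the finger opening in m, from 0 to 0.0854. In form: [[[x, y, z], turn, jaw], ...]. A call has 1 to 20 rows; each row shifts and turns the commanded pose from where the row before left it, along the tool's axes as they then stand; what a row does not reach is not made up. A row lasts 1/10 s, in which the tool goes at most 50 mm and 8.59 degrees, less where a joint would pass 70% of its speed; a pose out of reach is approached as far as the arm can. A call is refused whole if a number of a shift passes 0.05 or a number of a turn 0.15, either way. A call with a gripper value outside its range is refused whole. The fingers move at their own pace and stop on an object; "grip_force" is the grip in N (left out, the last holds). Time passes only in rows, so rows that do not move let the fingers close. It gives the time, the measured TCP pose, the force, the opening and the grip force at its end, in the units of the state.
- manip.sense(): the state, without advancing time (a new reading comes with each control period).
- viewer.grab_frame(name): name is "side" or "top"; returns (picture, depth): 420x560x3 uint8, blue, green, red; 420x560 float32, m along the optical axis (not along the pixel's ray), 0 where there is no reading.
- viewer.camera_params(name): a dict with "fx", "fy", "cx", "cy" (pixels), "extrinsics" (4x4, takes a point from camera to world coordinates). Camera axes: x right, y down, z forward; pixel columns grow to the right and rows downward; lengths in m; the calibration is good to about 2 mm. A picture is of the moment at which its call begins. camera_params takes no time and is no camera call.
- manip.hand_in(): hands the job in; it is judged then, once.
The state is a dict: "clock": time; "q": joint angles; "dq": joint speeds; "tau": joint torques, N m; "eef_pos": TCP position; "tool_rot": TCP orientation; "ft_force": force on the tool from outside, world axes, zero at the start; "ft_torque": the same for the moment, N m; "opening": finger opening in m; "grasp_force": force on a finger pad.
Only numpy, scipy, OpenCV 4.12 (cv2) and the standard library are available. Lean on these libraries where they do the work, as an engineer would, in place of code of your own. Each camera call takes 0.05 s, during which the arm holds its last target. There are 200 camera calls.

## Working session

There is one attempt and no reset: what is moved stays moved. The work goes in short steps, Python scripts to look and compute and a tool call to move; the robot and the scene stay as the last step left them, time stands still between calls to the robot, and variables do not carry over. Pictures are saved under pics/ and viewed, at most 10 in all, crops included, and the job is handed in when it is done.

Besides the shell and the picture viewer there is one more tool, called after ">>>" as name(argument=value, ...) on one line, values as JSON. arm_command: Moves the arm, as the interface text tells. Its arguments: {"type":"object","properties":{"commands":{"type":"array"},"grip_force":{"type":"number"}},"required":["commands"]}

```bash
mkdir -p pics; ls; python3 - <<'E'
from bench import manip, viewer
import cv2,numpy as np
for n in("side","top"):
    im,d=viewer.grab_frame(n); cv2.imwrite(f"pics/{n}0.png",im); np.save(f"pics/{n}0.npy",d)
    p=viewer.camera_params(n); print(n,p["fx"],p["fy"],p["cx"],p["cy"]); print(np.round(p["extrinsics"],3))
s=manip.sense(); print(s)
E
```

```text
pics
side 527.7196721393299 527.7196721393299 276.32961160647756 205.94806284637522
[[ 0.974 -0.178  0.139  0.248]
 [-0.225 -0.714  0.663 -0.827]
 [-0.018 -0.677 -0.736  1.085]
 [ 0.     0.     0.     1.   ]]
top 436.454722731002 436.454722731002 278.4656457724938 201.72882278628558
[[-0.027 -0.994  0.104  0.315]
 [-1.     0.027 -0.007  0.021]
 [ 0.004 -0.104 -0.995  1.286]
 [ 0.     0.     0.     1.   ]]
{'clock': 0.1, 'q': array([ 6.40550930e+01,  3.05448177e+00,  9.24836505e+01,  1.62295165e-04,
        8.45702469e+01, -6.81771986e+00]), 'dq': array([ 0.05406641, -0.02577788, -0.10827486,  0.10093575, -0.09247301,
        0.11863373]), 'tau': array([ 1.38012783e-04, -3.94907105e+01, -3.71361351e+01, -7.80937648e-05,
        3.99779718e-03, -1.08001527e-05]), 'eef_pos': array([0.20453585, 0.58998529, 0.23018108]), 'tool_rot': array([-1.79892406e+02, -1.30261978e-02,  1.60872785e+02]), 'ft_force': array([-0.20567159,  0.78427806,  1.03428177]), 'ft_torque': array([-0.02772889,  0.00038828,  0.01170989]), 'grasp_force': 0.0, 'opening': 0.08514175607605505}
```

View pics/side0.png

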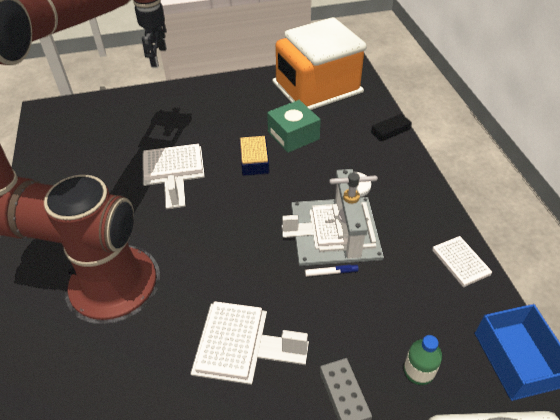

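View pics/top0.png

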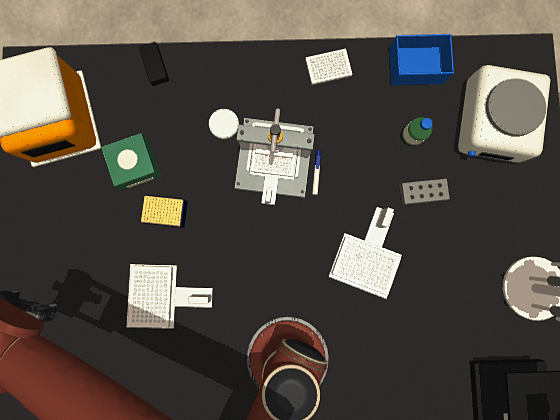

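The top view shows three finned carriers: one in the press at (268,190), and larger loose ones at (200,297) and (385,215). In the side view they are at (290,225), (174,190) and (293,343). The one between the press rails looks smallest, so I choose that. The T-handle is at top (276,130), and the pen lies close to the press's right side at (317,170).

```bash
cat > h.py <<'E'
from bench import manip, viewer
import cv2,numpy as np
def cloud(n):
    im,d=viewer.grab_frame(n); p=viewer.camera_params(n)
    v,u=np.mgrid[:420,:560]
    P=np.stack([(u-p["cx"])/p["fx"]*d,(v-p["cy"])/p["fy"]*d,d,np.ones_like(d)],-1)@np.array(p["extrinsics"]).T
    return im,P[...,:3],d
def proj(n,X):
    p=viewer.camera_params(n); c=np.linalg.inv(p["extrinsics"])@np.append(X,1)
    return c[0]/c[2]*p["fx"]+p["cx"],c[1]/c[2]*p["fy"]+p["cy"]
def rect(P,m):
    r=cv2.minAreaRect(P[m][:,:2].astype(np.float32)*1000); return np.round(r[0],1),np.round(r[1],1),round(r[2],1),m.sum()
E
python3 - <<'E'
from h import *
for n,win in(("top",(225,325,95,210)),("side",(275,390,160,275))):
    im,P,d=cloud(n); a,b,c,e=win
    w=np.zeros(d.shape,bool); w[c:e,a:b]=1; w&=d>0
    z=P[...,2]
    for nm,lo,hi in(("bar",.183,.215),("beam",.119,.132),("fin",.06,.076),("plate",.028,.042),("base",.009,.0185)):
        m=w&(z>lo)&(z<hi); 
        if m.sum()>5: print(n,nm,*rect(P,m), "z",np.round(np.median(z[m]),4), "mean",np.round(P[m].mean(0),4))
    cv2.imwrite(f"pics/{n}c.png",cv2.resize(im[c:e,a:b],None,fx=5,fy=5,interpolation=cv2.INTER_CUBIC))
# other fins
im,P,d=cloud("top")
for nm,(a,b,c,e) in dict(left=(120,220,255,335),right=(325,405,200,300)).items():
    w=np.zeros(d.shape,bool); w[c:e,a:b]=1; w&=(d>0)&(P[...,2]>.05)
    print(nm,*rect(P,w)); w=np.zeros(d.shape,bool); w[c:e,a:b]=1; print(rect(P,w&(P[...,2]>.025)&(P[...,2]<.05)&(d>0)))
E
```

```text
top bar [614.9  17.1] [ 25.7 113.5] 88.8 266 z 0.1965 mean [0.6137 0.0171 0.1973]
top beam [615.3  17.3] [209.9  45.9] 81.3 1043 z 0.1264 mean [0.6138 0.0157 0.1264]
top fin [566.5  45.9] [168.5 185.4] 49.6 138 z 0.0678 mean [0.5265 0.0323 0.0677]
top plate [587.   34.7] [184.6 233.1] 50.0 999 z 0.0338 mean [0.5732 0.0231 0.0339]
top base [579.4  34. ] [298.3 270.7] 82.5 2295 z 0.0141 mean [0.5615 0.0325 0.0141]
side bar [616.1  15.2] [ 29.7 114.8] 80.3 335 z 0.1969 mean [0.6144 0.0144 0.197 ]
side beam [615.9  18.2] [214.1  45.6] 81.2 754 z 0.1283 mean [ 0.6084 -0.0099  0.128 ]
side fin [566.3  -4.4] [187.4 190.4] 23.8 249 z 0.0679 mean [0.5458 0.0058 0.0678]
side plate [593.7  26.7] [203.1 222. ] 43.4 1181 z 0.0357 mean [0.5732 0.0136 0.0354]
side base [602.1  79.6] [418.5 301.2] 75.4 2049 z 0.0155 mean [ 0.5631 -0.0059  0.0152]
left [179.6 239.5] [54.  19.8] 85.5 164
(array([184.6, 327.1]), array([230.3, 170.1]), 87.0, np.int64(2019))
right [ 391.7 -289.5] [19.8 53.8] 67.7 167
(array([ 330.7, -263.5]), array([170.4, 272.4]), 67.7, np.int64(2110))
```

View pics/topc.png

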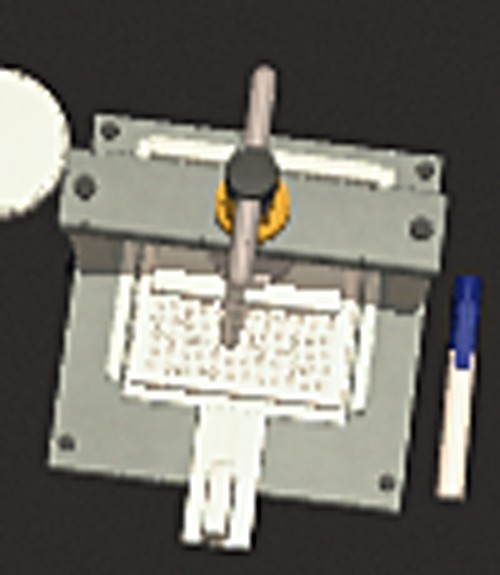

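The crop shows the chosen carrier between the rails, with its fin at crop (215,510), under the bar that runs from (265,70) to (232,345). The other fins measure about 54 x 20 mm, against 40 x 14 mm for the job's part, so the carrier in the press is the right one. Next I refine the fin and bar positions.

```bash
cat >> h.py <<'E'
C0=np.array([.6155,.0177]); YAW=np.radians(-8.7)
ex=np.array([np.cos(YAW),np.sin(YAW)]); ey=np.array([-ex[1],ex[0]])
def press(P): q=P[...,:2]-C0; return np.stack([q@ex,q@ey,P[...,2]],-1)
def fin_and_bar():
    for n in("top","side"):
        im,P,d=cloud(n); Q=press(P)
        m=(d>0)&(Q[...,2]>.064)&(Q[...,2]<.076)&(Q[...,0]<-.07)&(Q[...,0]>-.2)&(abs(Q[...,1])<.03)
        if m.sum()>5: print(n,"fin",*rect(Q,m))
        m=(d>0)&(abs(Q[...,2]-.196)<.009)&(np.hypot(Q[...,0],Q[...,1])<.075)
        r=np.hypot(Q[...,0],Q[...,1]); b=m&(r>.02)
        if b.sum()>20:
            l=cv2.fitLine(P[b][:,:2].astype(np.float32),cv2.DIST_HUBER,0,.01,.01).ravel()
            print(n,"bar world deg",np.degrees(np.arctan2(l[1],l[0])),"rect",*rect(P,b))
E
python3 - <<'E'
from h import *
fin_and_bar()
E
```

```text
top fin [-152.3   -0.2] [14.  40.1] 89.3 69
top bar world deg -8.16719 rect [614.8  17.2] [ 12.8 116. ] 81.7 143
side fin [-151.    -0.8] [17.4 38.7] 87.0 91
side bar world deg -8.455622 rect [615.7  15.9] [ 13.8 114.1] 80.1 165
```

>>> arm_command(commands=[[[0, 0, 0], -0.091, 0], [[0, 0, 0], -0.091, 0], [[-0.01, -0.018, 0], 0, 0], [[-0.0203, -0.036, 0], 0, 0], [[-0.0203, -0.036, 0], 0, 0], [[-0.0203, -0.036, 0], 0, 0], [[-0.0203, -0.036, 0], 0, 0], [[-0.0203, -0.036, 0], 0, 0], [[-0.0203, -0.036, 0], 0, 0], [[-0.0203, -0.036, 0], 0, 0], [[-0.0203, -0.036, 0], 0, 0], [[-0.0203, -0.036, 0], 0, 0], [[-0.0203, -0.036, 0], 0, 0], [[-0.0203, -0.036, 0], 0, 0], [[-0.0203, -0.036, 0], 0, 0], [[-0.0203, -0.036, 0], 0, 0], [[-0.01, -0.018, 0], 0, 0], [[0, 0, 0], 0, 0], [[0, 0, 0], 0, 0]])

```text
clock: 2.25
eef_pos: [0.4091, 0.0494, 0.2313]
tool_rot: [180.0, -0.0, 171.2]
ft_force: [-1.1, 0.3, 0.0]
opening: -0.0001
grasp_force: 0.0
```

>>> arm_command(commands=[[[0, 0, 0.03], 0, 0], [[0, 0, 0.045], 0, 0], [[0, 0, 0.045], 0, 0], [[0, 0, 0.04], 0, 0], [[0, 0, 0.02], 0, 0], [[0, 0, 0.01], 0, 0], [[0, 0, 0], 0, 0], [[-0.01, 0, 0], 0, 0], [[-0.01, 0, 0], 0, 0], [[-0.005, 0, 0], 0, 0], [[0, 0, 0], 0, 0]])

```text
clock: 3.35
eef_pos: [0.4357, 0.0453, 0.0425]
tool_rot: [180.0, 0.1, 171.3]
ft_force: [-0.1, -0.2, 0.5]
opening: -0.0001
grasp_force: 0.0
```

```bash
python3 - <<'E'
from h import *
s=manip.sense(); print(s["eef_pos"],press(s["eef_pos"]),s["ft_force"])
fin_and_bar()
E
```

```text
[0.43572656 0.04530785 0.04252281] [-1.81880937e-01  9.75167700e-05  4.25228113e-02] [-0.11937451 -0.2226958   0.48438408]
top bar world deg -8.146015 rect [615.2  17.1] [ 12.8 116.2] 81.8 142
side fin [-160.1   -1.6] [60.7 20.5] 9.6 89
side bar world deg -8.537435 rect [616.1  15.9] [ 17.  114.3] 79.1 167
```

>>> arm_command(commands=[[[-0.003, 0, 0], 0, 0], [[-0.004, 0, 0], 0, 0], [[-0.004, 0, 0], 0, 0], [[-0.004, 0, 0], 0, 0], [[-0.004, 0, 0], 0, 0], [[-0.004, 0, 0], 0, 0], [[-0.004, 0, 0], 0, 0], [[-0.004, 0, 0], 0, 0], [[-0.004, 0, 0], 0, 0], [[-0.002, 0, 0], 0, 0], [[0, 0, 0], 0, 0]])

```text
clock: 4.55
eef_pos: [0.4711, 0.0399, 0.0415]
tool_rot: [180.0, 0.1, 171.3]
ft_force: [0.0, 0.4, -0.6]
opening: -0.0003
grasp_force: 0.1
```

>>> arm_command(commands=[[[-0.001, 0, 0], 0, 0], [[-0.001, 0, 0], 0, 0], [[-0.001, 0, 0], 0, 0], [[0, 0, 0], 0, 0]])

```text
clock: 4.95
eef_pos: [0.4736, 0.0395, 0.0415]
tool_rot: [180.0, 0.0, 171.3]
ft_force: [-1.7, 0.3, 0.6]
opening: -0.0002
grasp_force: 1.0
```

>>> arm_command(commands=[[[-0.001, 0, 0], 0, 0], [[-0.001, 0, 0], 0, 0], [[-0.001, 0, 0], 0, 0], [[-0.001, 0, 0], 0, 0], [[0, 0, 0], 0, 0]])

```text
clock: 5.45
eef_pos: [0.4777, 0.0389, 0.0413]
tool_rot: [180.0, 0.0, 171.3]
ft_force: [-0.9, 0.7, 0.6]
opening: 0.0001
grasp_force: 0.9
```

```bash
python3 - <<'E'
from h import *
s=manip.sense(); print(press(s["eef_pos"]),s["ft_force"])
im,P,d=cloud("side"); Q=press(P)
m=(d>0)&(abs(Q[...,2]-.07)<.004)&(Q[...,0]<-.06)&(Q[...,0]>-.14)&(abs(Q[...,1])<.02)
print(rect(Q,m),Q[m][:,0].max())
E
```

```text
[-1.39437959e-01  8.47091879e-05  4.13078723e-02] [-0.93638825  0.68530481  0.5660906 ]
(array([-112.9,   -0. ]), array([48.7, 22.1]), 7.9, np.int64(55)) -0.08807247282415126
```

>>> arm_command(commands=[[[-0.001, 0, 0], 0, 0], [[-0.001, 0, 0], 0, 0], [[0, 0, 0], 0, 0]])

```text
clock: 5.8
eef_pos: [0.4781, 0.0388, 0.0411]
tool_rot: [-180.0, -0.2, 171.3]
ft_force: [-7.7, 1.9, 5.6]
opening: -0.0
grasp_force: 3.8
```

>>> arm_command(commands=[[[-0.001, 0, 0], 0, 0], [[-0.001, 0, 0], 0, 0], [[0, 0, 0], 0, 0]])

```text
clock: 6.1
eef_pos: [0.4781, 0.039, 0.0406]
tool_rot: [-180.0, -0.5, 171.3]
ft_force: [-14.1, 2.7, 9.3]
opening: 0.0002
grasp_force: 7.2
```

>>> arm_command(commands=[[[0.004, 0, 0], 0, 0], [[0.015, 0, 0], 0, 0], [[0.025, 0, 0], 0, 0], [[0, 0, -0.04], 0, 0.04], [[0, 0, -0.05], 0, 0.04], [[0, 0, -0.05], 0, 0.04], [[0, 0, -0.05], 0, 0.04], [[0, 0, -0.02], 0, 0.04], [[0, 0, 0], 0, 0.04]])

```text
clock: 7.0
eef_pos: [0.4406, 0.0447, 0.2566]
tool_rot: [180.0, 0.6, 171.3]
ft_force: [0.0, -0.5, -0.5]
opening: 0.0401
grasp_force: 0.0
```

```bash
python3 - <<'E'
from h import *
s=manip.sense(); print(s["eef_pos"],press(s["eef_pos"]),s["ft_force"],s["opening"])
fin_and_bar()
im,P,d=cloud("side"); cv2.imwrite("pics/s2.png",cv2.resize(im[150:280,260:400],None,fx=4,fy=4))
E
```

```text
[0.44060432 0.04471299 0.25659742] [-1.76969318e-01  2.47311488e-04  2.56597417e-01] [ 0.02346104 -0.45683424 -0.54043035] 0.040138916706516814
top bar world deg -8.150533 rect [614.7  17.3] [ 12.8 114.5] 81.8 141
side fin [-107.2   -1.7] [16.4 38.9] 85.1 91
side bar world deg -8.103548 rect [615.9  15.7] [ 15.9 115. ] 82.1 164
```

View pics/s2.png

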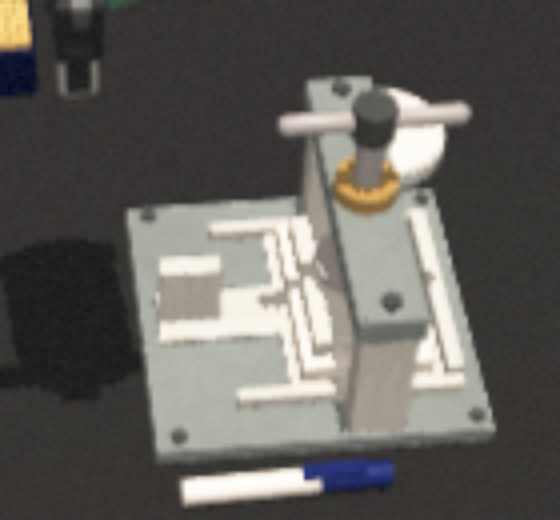

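The carrier is home: the fin measures -107 mm against the nominal -108. Crop s2 shows the fin at (190,290) and the bar from (285,125) to (468,112). Next I take the near end of the bar.

>>> arm_command(commands=[[[-0.02, 0, 0], 0, 0.04], [[-0.04, -0.001, 0], 0, 0.04], [[-0.04, 0, 0], 0, 0.04], [[-0.025, 0, 0], 0, 0.04], [[-0.01, 0, 0], 0, 0.04], [[0, 0, 0.02], 0, 0.04], [[0, 0, 0.03], 0, 0.04], [[0, 0, 0.023], 0, 0.04], [[0, 0, 0.01], 0, 0.04], [[0, 0, 0], 0, 0.018], [[0, 0, 0], 0, 0.018], [[0, 0, 0], 0, 0.018], [[0, 0, 0], 0, 0.018]], grip_force=20)

```text
clock: 8.45
eef_pos: [0.572, 0.0235, 0.17]
tool_rot: [180.0, 0.2, 171.3]
ft_force: [0.2, 0.8, 0.5]
opening: 0.0177
grasp_force: 0.0
```

```bash
python3 - <<'E'
from h import *
s=manip.sense(); print(s["eef_pos"],press(s["eef_pos"]),s["tool_rot"],s["ft_force"],s["ft_torque"],s["opening"],s["q"])
im,P,d=cloud("side"); cv2.imwrite("pics/s3.png",cv2.resize(im[120:250,280:420],None,fx=4,fy=4))
E
```

```text
[0.57204787 0.0235085  0.17003639] [-0.04383077 -0.00083094  0.17003639] [1.79990037e+02 1.63314766e-01 1.71307273e+02] [0.18125805 0.76402222 0.52750618] [-0.0025558   0.02075258  0.00838319] 0.017730090368290437 [-5.09306281e+00 -1.60234955e+00  1.03035492e+02 -3.17185623e-04
  7.84032395e+01 -8.64002870e+01]
```

View pics/s3.png

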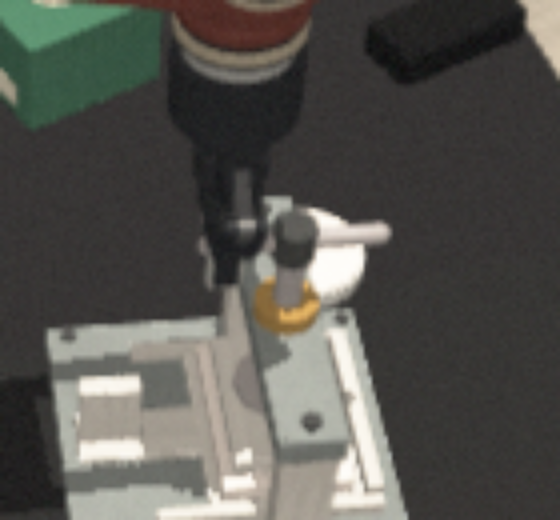

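Crop s3 shows the fingers straddling the near arm at (235,240). I start turning slowly to check the direction and force.

>>> arm_command(commands=[[[-0.0001, 0.0022, 0], 0.05, 0.018], [[-0.0002, 0.0043, 0], 0.1, 0.018], [[-0.0002, 0.0043, 0], 0.1, 0.018], [[-0.0002, 0.0043, 0], 0.1, 0.018], [[-0.0002, 0.0043, 0], 0.1, 0.018]])

```text
clock: 9.0
eef_pos: [0.5782, 0.0411, 0.1691]
tool_rot: [-179.9, 0.0, 145.3]
ft_force: [-2.7, -1.3, 1.7]
opening: 0.0181
grasp_force: 1.3
```

```bash
cat >> h.py <<'E'
def torque():
    s=manip.sense(); y=np.radians(s["tool_rot"][2]); e=s["eef_pos"]; q=e[:2]-np.array([.6155,.0167])
    f=s["ft_force"]; print("t",s["clock"],"r",np.hypot(*q),"ang",np.degrees(np.arctan2(q[1],q[0])),"yaw",s["tool_rot"][2],"z",e[2],
     "Ftan(cw push)",-(q[0]*f[1]-q[1]*f[0])/np.hypot(*q)*-1,"F",np.round(f,1),"M",np.round(s["ft_torque"],3),"q6",s["q"][5])
E
python3 - <<'E'
from h import *
torque(); fin_and_bar()
E
```

```text
t 9.0 r 0.04459680659030654 ang 146.8121484086261 yaw 145.28136836713122 z 0.16910990242482632 Ftan(cw push) 2.5539166958602686 F [-2.7 -1.3  1.7] M [-0.225  0.309 -0.016] q6 -58.52017336442664
side fin [-107.3   -0.3] [19.  38.8] 81.3 88
side bar world deg -24.608503 rect [617.4  20.8] [ 38.6 112.1] 69.9 163
```

>>> arm_command(commands=[[[-0.0003, 0.0052, 0], 0.12, 0.018], [[-0.0003, 0.0052, 0], 0.12, 0.018], [[-0.0003, 0.0052, 0], 0.12, 0.018], [[-0.0003, 0.0052, 0], 0.12, 0.018], [[-0.0003, 0.0052, 0], 0.12, 0.018], [[-0.0003, 0.0052, 0], 0.12, 0.018], [[-0.0003, 0.0052, 0], 0.12, 0.018], [[-0.0003, 0.0052, 0], 0.12, 0.018], [[-0.0003, 0.0052, 0], 0.12, 0.018], [[-0.0003, 0.0052, 0], 0.12, 0.018], [[-0.0003, 0.0052, 0], 0.12, 0.018]])

```text
clock: 10.2
eef_pos: [0.6286, 0.0588, 0.1683]
tool_rot: [-179.9, -0.1, 69.8]
ft_force: [-1.8, 2.2, 0.5]
opening: 0.018
grasp_force: 1.5
```

```bash
python3 - <<'E'
from h import *
torque()
E
```

```text
t 10.2 r 0.04413502160790394 ang 72.71279239780678 yaw 69.77220065456976 z 0.16833461523242663 Ftan(cw push) 2.3498741367805795 F [-1.8  2.2  0.5] M [0.476 0.294 0.025] q6 18.744170063613335
```

>>> arm_command(commands=[[[-0.0003, 0.0052, 0], 0.12, 0.018], [[-0.0003, 0.0052, 0], 0.12, 0.018], [[-0.0003, 0.0052, 0], 0.12, 0.018], [[-0.0003, 0.0052, 0], 0.12, 0.018], [[-0.0003, 0.0052, 0], 0.12, 0.018], [[-0.0003, 0.0052, 0], 0.12, 0.018], [[-0.0003, 0.0052, 0], 0.12, 0.018], [[-0.0003, 0.0052, 0], 0.12, 0.018], [[-0.0003, 0.0052, 0], 0.12, 0.018], [[-0.0003, 0.0052, 0], 0.12, 0.018], [[-0.0003, 0.0052, 0], 0.12, 0.018], [[-0.0003, 0.0052, 0], 0.12, 0.018], [[0, 0, 0], 0, 0.018]])

```text
clock: 11.5
eef_pos: [0.6569, 0.0077, 0.1686]
tool_rot: [-179.9, -0.1, -12.5]
ft_force: [1.4, 2.4, -0.0]
opening: 0.0182
grasp_force: 1.0
```

```bash
python3 - <<'E'
from h import *
torque(); fin_and_bar()
E
```

```text
t 11.5 r 0.04241726026419834 ang -12.288123058116973 yaw -12.521014696666127 z 0.16855154490738872 Ftan(cw push) 2.613505830295929 F [ 1.4  2.4 -0. ] M [ 0.28  -0.209 -0.004] q6 96.66353656784398
side fin [-1.074e+02 -1.000e-01] [16.3 38.9] 87.9 88
side bar world deg -15.61136 rect [615.8  18.6] [ 38.2 109.9] 67.3 167
```

>>> arm_command(commands=[[[0, 0, 0], 0, 0.045], [[0, 0, 0], 0, 0.045], [[0, 0, 0], 0, 0.045], [[0, 0, -0.03], 0, 0.045], [[0, 0, -0.04], 0, 0.045], [[0, 0, -0.02], 0, 0.045], [[-0.02, 0, 0], -0.14, 0.04], [[-0.045, 0, 0], 0, 0.04], [[-0.04, 0, 0], 0, 0.04], [[-0.035, 0, 0], 0, 0.04], [[-0.02, 0, 0], 0, 0.04], [[0, 0, 0], -0.14, 0.04], [[0, 0, 0], -0.14, 0.04], [[0, 0, 0], -0.14, 0.04], [[0, 0, 0], -0.14, 0.04], [[0, 0, 0], -0.14, 0.04], [[0, 0, 0], -0.14, 0.04], [[0, 0, 0], -0.14, 0.04], [[0, 0, 0], -0.14, 0.04], [[0, 0, 0], -0.14, 0.04]])

```text
clock: 13.6
eef_pos: [0.4973, 0.0231, 0.2584]
tool_rot: [180.0, 0.0, 68.0]
ft_force: [-1.2, 0.6, -0.5]
opening: 0.0397
grasp_force: 0.0
```

>>> arm_command(commands=[[[0, 0, 0], -0.14, 0.04], [[0, 0, 0], -0.14, 0.04], [[0, 0, 0], -0.14, 0.04], [[0, 0, 0], -0.14, 0.04], [[0, 0, 0], -0.14, 0.04], [[0, 0, 0], -0.14, 0.04], [[0, 0, 0], -0.14, 0.04], [[0, 0, 0], -0.14, 0.04], [[0, 0, 0], -0.14, 0.04], [[0, 0, 0], -0.14, 0.04], [[0, 0, 0], -0.14, 0.04], [[0, 0, 0], -0.14, 0.04], [[0, 0, 0], -0.12, 0.04], [[0, 0, 0], 0, 0.04]])

```text
clock: 15.0
eef_pos: [0.4973, 0.0231, 0.2584]
tool_rot: [-180.0, 0.0, 170.7]
ft_force: [-0.5, 0.3, -0.3]
opening: 0.0401
grasp_force: 0.0
```

```bash
python3 - <<'E'
from h import *
s=manip.sense(); print(press(s["eef_pos"]),s["tool_rot"],s["ft_force"],s["ft_torque"],s["q"])
fin_and_bar()
E
```

```text
[-0.11763081 -0.01250422  0.25839223] [-1.79987954e+02  4.00352100e-03  1.70741468e+02] [-0.46980656  0.25319508 -0.28245659] [ 0.03788933  0.01921864 -0.02345595] [-5.90095496e+00 -1.56542851e+01  1.07065496e+02 -1.22634299e-02
  8.85854976e+01 -8.66421205e+01]
top fin [-115.3    0.8] [23.3 14. ] 6.5 42
top bar world deg -1.5064772 rect [655.4  11. ] [13.  33.4] 81.3 60
side fin [-107.5   -0.6] [39.5 18.2] 1.4 89
side bar world deg -8.39137 rect [616.3  16.9] [ 17.  114.7] 80.8 163
```

The bar has turned half a turn and is now at -8.4°. I take the other arm, which is now the near one.

>>> arm_command(commands=[[[-0.02, 0.0035, 0], -0.015, 0.04], [[-0.034, 0.005, 0], 0, 0.04], [[-0.02, 0.003, 0], 0, 0.04], [[0, 0, 0.02], 0, 0.04], [[0, 0, 0.03], 0, 0.04], [[0, 0, 0.026], 0, 0.04], [[0, 0, 0.012], 0, 0.04], [[0, 0, 0], 0, 0.018], [[0, 0, 0], 0, 0.018], [[0, 0, 0], 0, 0.018], [[0, 0, 0], 0, 0.018]])

```text
clock: 16.2
eef_pos: [0.5733, 0.0233, 0.1722]
tool_rot: [180.0, 0.2, 171.6]
ft_force: [0.1, 0.5, 0.3]
opening: 0.0177
grasp_force: 0.0
```

```bash
python3 - <<'E'
from h import *
s=manip.sense(); print(press(s["eef_pos"]),s["tool_rot"],s["ft_force"],s["opening"])
torque()
E
```

```text
[-0.04255297 -0.00081021  0.17223771] [1.79991242e+02 1.78980731e-01 1.71577908e+02] [0.11171146 0.5410487  0.27697741] 0.01767245896884785
t 16.2 r 0.04270460613609712 ang 171.06079356641652 yaw 171.57790820274133 z 0.1722377142121894 Ftan(cw push) -0.5518354362755058 F [0.1 0.5 0.3] M [-0.014  0.024 -0.005] q6 -86.67601940521331
```

>>> arm_command(commands=[[[-0.0001, 0.0022, 0], 0.05, 0.018], [[-0.0002, 0.0043, 0], 0.1, 0.018], [[-0.0002, 0.0043, 0], 0.1, 0.018], [[-0.0002, 0.0043, 0], 0.1, 0.018], [[-0.0002, 0.0043, 0], 0.1, 0.018], [[-0.0002, 0.0043, 0], 0.1, 0.018]])

```text
clock: 16.8
eef_pos: [0.582, 0.0444, 0.1715]
tool_rot: [-180.0, 0.1, 139.8]
ft_force: [-2.8, -1.2, 2.0]
opening: 0.0179
grasp_force: 1.3
```

```bash
python3 - <<'E'
from h import *
torque()
E
```

```text
t 16.8 r 0.04349786723962496 ang 140.36824147334534 yaw 139.82848171859413 z 0.17152032431485045 Ftan(cw push) 2.768084523831654 F [-2.8 -1.2  2. ] M [-0.292  0.31   0.062] q6 -52.715822218097195
```

>>> arm_command(commands=[[[-0.0001, 0.0035, 0], 0.08, 0.018], [[-0.0001, 0.0035, 0], 0.08, 0.018], [[0, 0, 0], 0, 0.018]])

```text
clock: 17.1
eef_pos: [0.5869, 0.0499, 0.1714]
tool_rot: [-180.0, 0.0, 130.9]
ft_force: [-2.3, -1.3, 1.7]
opening: 0.0182
grasp_force: 1.1
```

>>> arm_command(commands=[[[-0.0001, 0.0035, 0], 0.08, 0.018], [[-0.0002, 0.0035, 0], 0.08, 0.018], [[0, 0, 0], 0, 0.018]])

```text
clock: 17.4
eef_pos: [0.5925, 0.054, 0.171]
tool_rot: [180.0, 0.0, 121.8]
ft_force: [-2.7, -0.7, 1.0]
opening: 0.018
grasp_force: 1.1
```

>>> arm_command(commands=[[[-0.0001, 0.0035, 0], 0.08, 0.018], [[-0.0002, 0.0035, 0], 0.08, 0.018], [[0, 0, 0], 0, 0.018]])

```text
clock: 17.7
eef_pos: [0.5986, 0.0572, 0.1707]
tool_rot: [180.0, 0.0, 112.7]
ft_force: [-2.2, -0.3, 1.0]
opening: 0.0181
grasp_force: 1.1
```

>>> arm_command(commands=[[[-0.0001, 0.0035, 0], 0.08, 0.018], [[-0.0002, 0.0035, 0], 0.08, 0.018], [[0, 0, 0], 0, 0.018]])

```text
clock: 18.0
eef_pos: [0.6052, 0.0594, 0.1705]
tool_rot: [-180.0, -0.0, 103.6]
ft_force: [-2.4, -0.2, 1.9]
opening: 0.0182
grasp_force: 1.1
```

>>> arm_command(commands=[[[-0.0001, 0.0035, 0], 0.08, 0.018], [[-0.0002, 0.0035, 0], 0.08, 0.018], [[0, 0, 0], 0, 0.018]])

```text
clock: 18.3
eef_pos: [0.6121, 0.0605, 0.1704]
tool_rot: [-180.0, -0.0, 94.4]
ft_force: [-1.4, 0.3, 1.5]
opening: 0.0182
grasp_force: 1.2
```

>>> arm_command(commands=[[[-0.0001, 0.0035, 0], 0.08, 0.018], [[-0.0002, 0.0035, 0], 0.08, 0.018], [[0, 0, 0], 0, 0.018]])

```text
clock: 18.6
eef_pos: [0.6191, 0.0605, 0.1703]
tool_rot: [-180.0, -0.0, 85.3]
ft_force: [-1.5, 1.0, 0.9]
opening: 0.0178
grasp_force: 1.2
```

>>> arm_command(commands=[[[-0.0001, 0.0035, 0], 0.08, 0.018], [[-0.0002, 0.0035, 0], 0.08, 0.018], [[0, 0, 0], 0, 0.018]])

```text
clock: 18.9
eef_pos: [0.626, 0.0594, 0.1703]
tool_rot: [-180.0, -0.0, 76.1]
ft_force: [-2.1, 1.0, 1.5]
opening: 0.0182
grasp_force: 1.2
```

>>> arm_command(commands=[[[-0.0001, 0.0035, 0], 0.08, 0.018], [[-0.0002, 0.0035, 0], 0.08, 0.018], [[0, 0, 0], 0, 0.018]])

```text
clock: 19.2
eef_pos: [0.6326, 0.0572, 0.1703]
tool_rot: [-180.0, -0.0, 67.0]
ft_force: [-2.8, 2.0, 2.3]
opening: 0.0181
grasp_force: 1.4
```

>>> arm_command(commands=[[[-0.0001, 0.0035, 0], 0.08, 0.018], [[-0.0002, 0.0035, 0], 0.08, 0.018], [[0, 0, 0], 0, 0.018]])

```text
clock: 19.5
eef_pos: [0.6373, 0.0545, 0.1701]
tool_rot: [-179.7, 0.0, 57.8]
ft_force: [-8.4, 3.7, 4.8]
opening: 0.018
grasp_force: 4.3
```

>>> arm_command(commands=[[[-0.0001, 0.0018, 0], 0.04, 0.018], [[0, 0, 0], 0, 0.018]])

```text
clock: 19.7
eef_pos: [0.6383, 0.0539, 0.1701]
tool_rot: [-179.7, 0.1, 55.6]
ft_force: [-8.7, 4.5, 4.2]
opening: 0.0179
grasp_force: 5.0
```

```bash
python3 - <<'E'
from h import *
torque()
E
```

```text
t 19.7 r 0.043601353624836574 ang 58.51508831099302 yaw 55.58471324814744 z 0.170120259926855 Ftan(cw push) 9.794774301214295 F [-8.7  4.5  4.2] M [0.72  1.405 0.099] q6 32.50943520783523
```

>>> arm_command(commands=[[[0, 0.0006, 0], 0, 0.018], [[0, 0, 0], 0, 0.018], [[0, 0, 0], 0, 0.018], [[0, 0, 0], 0, 0.018], [[0, 0, 0], 0, 0.018], [[0, 0, 0], 0, 0.018]])

```text
clock: 20.3
eef_pos: [0.6385, 0.0537, 0.1701]
tool_rot: [-179.7, 0.1, 55.6]
ft_force: [-9.1, 5.5, 4.4]
opening: 0.0182
grasp_force: 5.2
```

```bash
python3 - <<'E'
from h import *
torque()
E
```

```text
t 20.3 r 0.04361291813965573 ang 58.10345327047188 yaw 55.631880865262666 z 0.17008768235400076 Ftan(cw push) 10.64613138164313 F [-9.1  5.5  4.4] M [0.765 1.445 0.091] q6 32.446334679012935
```

The screw is solid: it held about 0.5 N m for 0.6 s without moving. I ease off, open the fingers and lift clear.

>>> arm_command(commands=[[[-0.0001, -0.0032, 0], -0.075, 0.018], [[-0.0001, -0.0032, 0], -0.075, 0.018], [[-0.0001, -0.0032, 0], -0.075, 0.018], [[0, 0, 0], 0, 0.045], [[0, 0, 0], 0, 0.045], [[0, 0, 0], 0, 0.045], [[0, 0, -0.03], 0, 0.045], [[0, 0, -0.04], 0, 0.045], [[0, 0, -0.04], 0, 0.045], [[0.04, 0, 0], 0, 0.045], [[0.045, 0, 0], 0, 0.045], [[0.045, 0, 0], 0, 0.045], [[0.045, 0, 0], 0, 0.045], [[0.03, 0, 0], 0, 0.045], [[0, 0, 0], 0, 0.045], [[0, 0, 0], 0, 0.045]])

```text
clock: 21.9
eef_pos: [0.7088, 0.2472, 0.2797]
tool_rot: [-180.0, 0.1, 68.2]
ft_force: [0.6, -0.2, 0.0]
opening: 0.0448
grasp_force: 0.0
```

```bash
python3 - <<'E'
from h import *
s=manip.sense(); print(s["eef_pos"],s["ft_force"])
fin_and_bar()
im,P,d=cloud("side"); cv2.imwrite("pics/s4.png",im)
E
```

```text
[0.70879013 0.24722641 0.27966047] [ 0.56859304 -0.23160411  0.04769981]
top fin [-108.    -0.5] [14.  39.1] 88.8 70
top bar world deg 72.68842 rect [614.8  16.7] [113.1  13.7] 72.6 143
side fin [-107.4    0.6] [39.1 17.9] 0.6 84
side bar world deg 72.54611 rect [615.7  16.1] [115.   12.1] 71.5 124
```

View pics/s4.png

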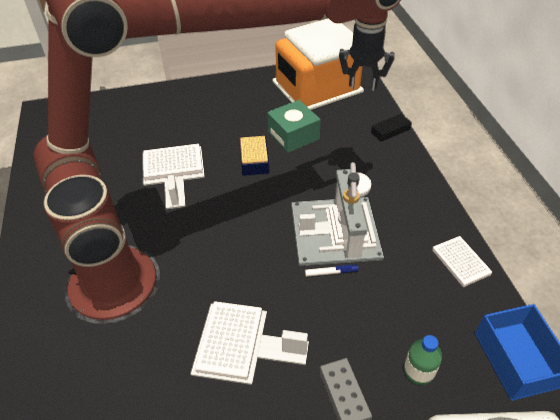

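The picture shows the carrier home at (310,222), the bar at rest at (353,180), and the bystanders unmoved. The bar sprang back 0.2 to 0.24 rad, so the nip was about 0.5 to 0.6 N m. Total turning was about 4.9 rad, within the stated range.

```bash
python3 -c "
from bench import manip
print(manip.hand_in())"
```

```text
the job is handed in; nothing more can be done
None
```

I handed the job in at about 22 s: the carrier is home against the back stop, and the screw is wound down about 4.9 rad on alternate ends of the bar. I nipped it up at about 0.5–0.6 N m, then let go. The other things on the bench look unmoved.

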